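# Put the cleaned finds away in their foam-lined trays

### The arm

A 6-joint arm with a two-finger parallel gripper is mounted at the origin on the work surface; the furniture and walls round the work are solid. World frame = base frame: x ahead of the robot, y to its left, z up, the work surface at z = 0. Lengths are in m, angles in rad, forces in N, time in s.
With the tool pointing down it reaches from about 0.3 to 0.875 m from the base axis. Payload 4.2 kg.
Tool frame: the origin (TCP) lies on the centre line of the jaws, within the pads' length; the fingertips stand 25 mm ahead of it and the grasp point (between the pads) lies 6 mm ahead of it; z points along the fingers, y is the line along which they close (so a half turn about z gives the same grasp; the last joint's range is limited). The gripper opens to 85 mm and grips with 20 to 120 N. Pads are 22 mm wide; open, the fingers measure 114 mm over their backs; the gripper's body (76 mm by 85 mm) begins 54 mm behind the grasp point. The pads swing forward as they close: fully open they stand 13 mm farther back than shut.
Start: joints at [1.085, 0.32, 1.565, -0, 1.257, -0.02], TCP at [0.258, 0.514, 0.256] pointing down, gripper open.
Joint ranges: [-3.11, 3.11], [-0.84, 2.01], [0.21, 2.61], [-1.34, 4.49], [0.05, 2.63], [-2.56, 2.56]. Speed limits (rad/s): [2.57, 2.57, 3.14, 3.14, 3.14, 3.14].

### API

Orientations are given as a unit quaternion [w, x, y, z].
In Python, from cell import bot gives the robot as it stands.
- The arm moves only by the tool move_arm, never from a script. Its argument "series" is text: rows parted by semicolons, each of 4 numbers parted by spaces: the shift along the tool's x, y, z in mm, then the turn about the tool's z in rad. In form: tx ty tz twist; .... A call has 1 to 5 rows; each row shifts and turns the commanded pose from where the row before left it, along the tool's axes as they then stand; what a row does not reach is not made up. A row lasts 1/12 s, in which the tool goes at most 41.7 mm and 7.16 degrees, less where a joint would pass 70% of its speed; a pose out of reach is approached as far as the arm can. A call is refused whole if a number of a shift passes 41.7 or a number of a turn 0.125, either way. A call with a gripper value outside its range is refused whole. "grip" is the finger opening in mm, from 0 to 85.4, set as the call begins (left out, the last holds). The fingers move at their own pace and stop on an object; the grip force is fixed at half the most. Time passes only in rows, so rows that do not move let the fingers close. It gives the time, the measured TCP pose, the force, the opening and the grip force at its end, in the units of the state.
- bot.state(): the state, without advancing time (a new reading comes with each control period).
- bot.read_camera(name): name is "scene" or "top"; returns the picture (480x640x3 uint8, red, green, blue); there is no depth.
- bot.calibration(name): a dict with "fx", "fy", "cx", "cy" (pixels), "k1" (the pictures are not rectified: a ray, as slopes to the right and down, at radius r is drawn at 1 + k1 r^2 times it, then the intrinsics apply), "view" (4x4, takes a point from world to camera coordinates). Camera axes: x right, y down, z forward; pixel columns grow to the right and rows downward; lengths in m; the calibration is good to about 2 mm. A picture is of the moment at which its call begins. calibration takes no time and is no camera call.
- bot.job_done(): hands the job in; it is judged then, once.
Trained networks look in the newest picture that a camera, given by its name, has taken for a name from the list of things; names that differ only in an ending like _2 or _b are one class to them, and where a whole thing is asked for, a point or a joint stands for the part that bears it (a point fixed in the world has none). Each returns a list of dicts, best first, with "confidence" (0 to 1); they miss things now and then, are a little off and sometimes report something else, mostly with a low value. They report only what shows in the picture. A call takes as long as a camera call.
- bot.find_in(camera, query): "position" ([x, y, z] in m, in the coordinates of the camera as it stood for that picture, good to about 4 mm: the middle of the surface that is visible of it).
- bot.mark_of(camera, query): "position" ([x, y, z] in m, in the coordinates of the camera as it stood for that picture, good to about 4 mm: a listed point, or the origin of a listed thing).
The state is a dict: "t": time; "joint_pos": joint angles; "dq": joint speeds; "tau": joint torques, N m; "tool_pos": TCP position; "orientation": TCP orientation; "wrist_force": force on the tool from outside, world axes, zero at the start; "ft_torque": the same for the moment, N m; "gripper_width": opening from 0.0 (shut) to 1.0 (fully open); "grip_force": force on a finger pad.
Only numpy, scipy, OpenCV 4.12 (cv2) and the standard library are available. Lean on these libraries where they do the work, as an engineer would, in place of code of your own. Each camera call takes 0.05 s, during which the arm holds its last target. There are 200 camera calls.

### The job

Put the four cleaned finds away: each of the three rock fragments into the foam-lined tray whose oval cut-out was made for its size, and the tail vertebra upright into the tray with the round well. Set each one down gently, without dropping it, so that it lies flat on the floor of its cut-out.

Things in the scene. Friction and masses are not known exactly. Their poses are not given: they have to be found in the camera images.
- rock_large: Loose brown-grey rock fragment, the largest of the three, a lumpy oval of 34 x 50 x 22 mm (x by y by z, long axis y). Origin: centre of its underside, z up. Grip it low, across its short side (x): it is widest at about half its height. About 70 g.
- rock_medium: Loose brown-grey rock fragment, the middle-sized of the three, a lumpy oval of 24 x 36 x 16 mm (x by y by z, long axis y). Origin: centre of its underside, z up. Grip it low, across its short side (x): it is widest at about half its height. About 26 g.
- rock_small: Loose brown-grey rock fragment, the smallest of the three, a lumpy oval of 18 x 26 x 11 mm (x by y by z, long axis y). Origin: centre of its underside, z up. Grip it low, across its short side (x): it is widest at about half its height. About 10 g.
- vertebra: Loose fossil tail vertebra, about 70 g, 70 x 75 x 38 mm, standing on one end of its spool. The upright spool (40 mm across at its foot, 43 mm along y at its top) has its axis at x = -14 mm; a spine sticks out to x = +43 mm and two side processes to y = -37 and +37 mm, all below z = 32 mm, so the top 10 mm of the spool can be gripped along y. Origin: at the level of its underside, z up.
- vertebra_spool (a point): Centre of the foot of the vertebra's spool (x = -14 mm, z = 0 in the vertebra's frame; axes as the vertebra's). This point belongs over the middle of the round well.
- tray_large: Card specimen tray 95 x 68 x 22 mm over all (x by y by z), walls 2 mm, filled flush to its rim with pale foam (foam surface at z = 21.5 mm). In the middle an oval cut-out, long axis along the tray's x, 62 x 49 mm at its flat floor (z = 10 mm), its sloping sides 4 mm wider all round at the mouth: cut for the largest rock. Fixed to the bench. Origin: centre of the tray's underside, z up.
- tray_medium: Card specimen tray 90 x 62 x 20 mm over all (x by y by z), walls 2 mm, filled flush to its rim with pale foam (foam surface at z = 19.5 mm). In the middle an oval cut-out, long axis along the tray's x, 46 x 34 mm at its flat floor (z = 10 mm), its sloping sides 4 mm wider all round at the mouth: cut for the middle-sized rock. Fixed to the bench. Origin: centre of the tray's underside, z up.
- tray_small: Card specimen tray 68 x 68 x 26 mm over all (x by y by z), walls 2 mm, filled flush to its rim with pale foam (foam surface at z = 25.5 mm). In the middle an oval cut-out, long axis along the tray's x, 34 x 26 mm at its flat floor (z = 19 mm), its sloping sides 4 mm wider all round at the mouth: cut for the smallest rock. Fixed to the bench. Origin: centre of the tray's underside, z up.
- tray_round: Card specimen tray 98 x 84 x 22 mm (x by y by z), walls 2 mm, filled flush with pale foam (surface at z = 21.5 mm). In the middle a round well, 52 mm across at its flat floor (z = 14 mm) and 60 mm at its mouth: it takes the foot of the vertebra's spool, any way round, with the processes above the foam. Fixed to the bench. Origin: centre of the tray's underside, z up.

How it is judged:
At the end, for the whole second after the job is handed in: Each rock rests in its own tray's cut-out and the vertebra stands in the round well: within 10 mm of the middle (vertebra: centre of its spool), underside within 4 mm of the cut-out's floor, tilted less than 0.3 rad, at rest (horizontal distance between rock_large and tray_large below 0.01 m and z of rock_large in the frame of tray_large below 0.014 m and angle between each of rock_large, rock_medium, rock_small, vertebra's own z axis and vertical below 0.3 rad and linear speed of each of rock_large, rock_medium, rock_small, vertebra below 0.02 m/s and horizontal distance between rock_medium and tray_medium below 0.01 m and z of rock_medium in the frame of tray_medium below 0.014 m and horizontal distance between rock_small and tray_small below 0.01 m and z of rock_small in the frame of tray_small below 0.023 m and horizontal distance between vertebra_spool and tray_round below 0.01 m and z of vertebra_spool in the frame of tray_round below 0.018 m); the robot touches nothing.
It fails at once if the large rock is dropped: it falls freely for more than about 30 mm (linear speed of rock_large above 0.8 m/s and contact force between the fingers and rock_large below 0.1 N).
It fails at once if the medium rock is dropped: it falls freely for more than about 30 mm (linear speed of rock_medium above 0.8 m/s and contact force between the fingers and rock_medium below 0.1 N).
It fails at once if the small rock is dropped: it falls freely for more than about 30 mm (linear speed of rock_small above 0.8 m/s and contact force between the fingers and rock_small below 0.1 N).
It fails at once if the vertebra is dropped: it falls freely for more than about 30 mm (linear speed of vertebra above 0.8 m/s and contact force between the fingers and vertebra below 0.1 N).
It also fails if it takes over 128 s, if anything falls off the work surface, if the arm or the gripper's body presses on something with over 40 N, if the wrist force passes 120 N, or if a joint passes its speed limit or range.

## Working session

There is one attempt and no reset: what is moved stays moved. The work goes in short steps, Python scripts to look and compute and a tool call to move; the robot and the scene stay as the last step left them, time stands still between calls to the robot, and variables do not carry over. Pictures are saved under pics/ and viewed, at most 16 in all, crops included, and the job is handed in when it is done.

Besides the shell and the picture viewer there is one more tool, called after ">>>" as name(argument=value, ...) on one line, values as JSON. move_arm: Moves the arm, as the interface text tells. Its arguments: {"type":"object","properties":{"series":{"type":"string"},"grip":{"type":"number"}},"required":["series"]}

```bash
mkdir -p pics; cat > h.py <<'E'
import numpy as np,cv2
from cell import bot
def img(n,f):
    im=bot.read_camera(n); cv2.imwrite('pics/'+f,im[:,:,::-1]); return im
def w(n,p):
    V=np.array(bot.calibration(n)['view']); return (np.linalg.inv(V)@np.r_[p,1])[:3]
def px(n,P):
    c=bot.calibration(n); q=(np.array(c['view'])@np.r_[P,1])[:3]; s=q[:2]/q[2]; s=s*(1+c['k1']*(s@s)); return s[0]*c['fx']+c['cx'],s[1]*c['fy']+c['cy']
def ray(n,u,v,z):
    c=bot.calibration(n); K=np.array([[c['fx'],0,c['cx']],[0,c['fy'],c['cy']],[0,0,1]])
    s=cv2.undistortPoints(np.array([[[u,v]]],float),K,np.array([c['k1'],0,0,0,0.]))[0,0]
    V=np.linalg.inv(np.array(c['view'])); d=V[:3,:3]@np.r_[s,1]; o=V[:3,3]; return o+d*(z-o[2])/d[2]
T=['rock_large','rock_medium','rock_small','vertebra','tray_large','tray_medium','tray_small','tray_round']
E
python3 - <<'E'
from h import *
np.set_printoptions(precision=3,suppress=True)
for n in ['top','scene']:
    img(n,n+'0.png')
    print(n,np.linalg.inv(np.array(bot.calibration(n)['view']))[:3,3])
    for t in T:
        print(t,[(w(n,d['position']).round(3).tolist(),round(d['confidence'],2),np.round(px(n,w(n,d['position']))).tolist()) for d in bot.mark_of(n,t)[:2]])
s=bot.state();print(s['t'],s['tool_pos'],s['orientation'])
E
```

```text
top [0.288 0.088 1.225]
rock_large [([0.5, 0.461, -0.001], 0.52, [146.0, 208.0])]
rock_medium [([0.477, 0.344, -0.001], 0.62, [197.0, 217.0])]
rock_small [([0.432, -0.049, -0.001], 0.42, [376.0, 234.0])]
vertebra [([0.325, -0.284, -0.001], 0.73, [484.0, 280.0]), ([0.316, -0.296, 0.002], 0.42, [490.0, 284.0])]
tray_large [([0.484, 0.234, -0.004], 0.92, [247.0, 213.0])]
tray_medium [([0.433, 0.064, -0.004], 0.98, [325.0, 235.0])]
tray_small [([0.549, -0.056, -0.0], 0.92, [378.0, 182.0])]
tray_round [([0.45, -0.215, -0.001], 0.87, [451.0, 225.0])]
scene [-0.566 -0.453  0.665]
rock_large [([0.505, 0.457, 0.001], 0.66, [218.0, 225.0])]
rock_medium [([0.479, 0.345, 0.0], 0.6, [242.0, 236.0])]
rock_small [([0.428, -0.046, -0.001], 0.61, [354.0, 274.0])]
vertebra [([0.326, -0.283, 0.0], 0.89, [432.0, 319.0])]
tray_large [([0.491, 0.232, 0.001], 0.6, [276.0, 241.0])]
tray_medium [([0.431, 0.065, 0.001], 0.8, [317.0, 263.0])]
tray_small [([0.547, -0.057, 0.001], 0.96, [374.0, 254.0])]
tray_round [([0.455, -0.216, 0.002], 0.68, [420.0, 283.0])]
0.9 [0.258 0.514 0.256] [0.    0.231 0.973 0.   ]
```

View pics/top0.png

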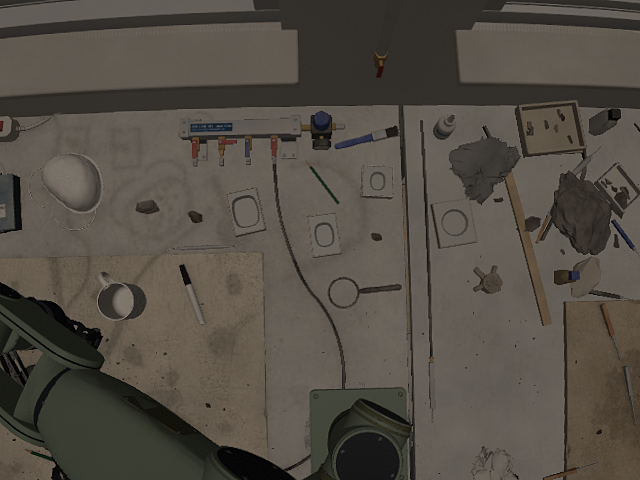

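View pics/scene0.png

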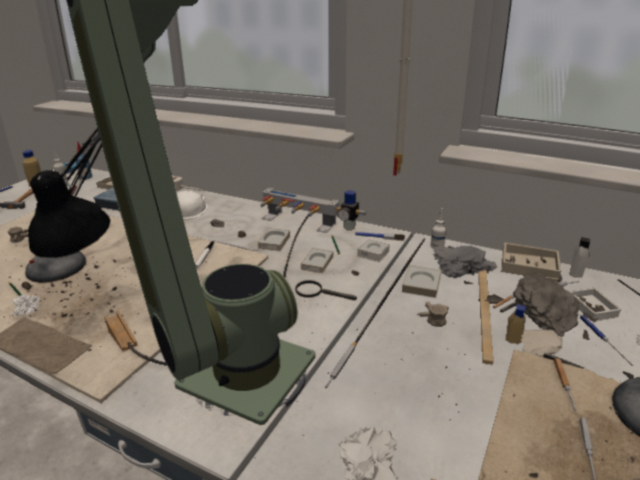

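The views agree on all eight items. Top-view pixels: rocks at (146,208), (195,216) and (376,237), vertebra at (487,280), and the trays near (247,213), (325,235), (378,182) and (451,225). Next I need the yaws.

```bash
python3 - <<'E'
from h import *
im=cv2.imread('pics/top0.png')
C=dict(rock_large=(147,207),rock_medium=(195,216),rock_small=(376,237),vertebra=(487,280),tray_large=(245,212),tray_medium=(324,235),tray_small=(377,182),tray_round=(454,223))
H=dict(rock_large=.011,rock_medium=.008,rock_small=.0055,vertebra=.03)
hz=dict(tray_large=.0215,tray_medium=.0195,tray_small=.0255,tray_round=.0215)
tiles=[]
for k,(u,v) in C.items():
    r=32; c=im[v-r:v+r,u-r:u+r]; tiles.append(cv2.resize(c,(200,200),interpolation=cv2.INTER_CUBIC)*2 if 0 else cv2.convertScaleAbs(cv2.resize(c,(200,200),interpolation=cv2.INTER_CUBIC),alpha=1.8))
    if k.startswith('rock'):
        r=16; g=cv2.cvtColor(im[v-r:v+r,u-r:u+r],6).astype(float); m=(g<np.median(g)-20).astype(np.uint8)
        n,l,s,cc=cv2.connectedComponentsWithStats(m); b=1+np.argmax(s[1:,4]); ys,xs=np.nonzero(l==b)
        P=np.array([ray('top',x+u-r,y+v-r,H[k])[:2] for x,y in zip(xs,ys)])
        e,V=np.linalg.eigh(np.cov(P.T)); print(k,P.mean(0).round(4),'long ax yaw',round(np.arctan2(V[1,1],V[0,1]),3),'len',(4*np.sqrt(e)).round(4))
cv2.imwrite('pics/m.png',np.vstack([np.hstack(tiles[:4]),np.hstack(tiles[4:])]))
E
```

```text
rock_large [0.4998 0.4543] long ax yaw 1.508 len [0.0301 0.0545]
rock_medium [0.477  0.3467] long ax yaw 0.982 len [0.0233 0.0368]
rock_small [ 0.4258 -0.0474] long ax yaw 1.203 len [0.0173 0.0259]
```

View pics/m.png

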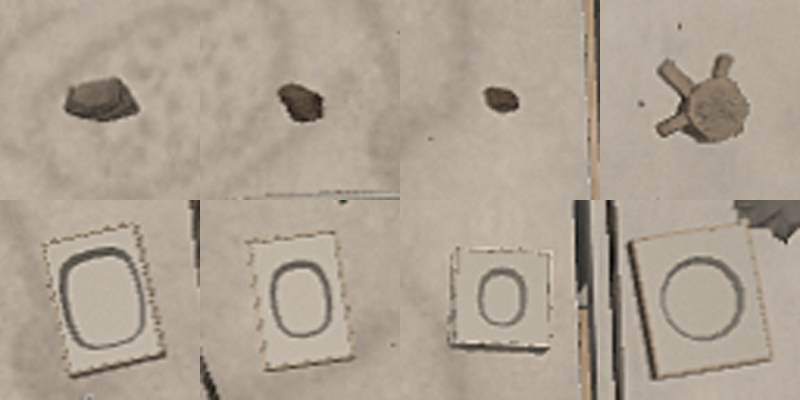

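The crops show clean outlines. The vertebra's spine points up-left, at a yaw of about 0.9. The trays' long axes have yaws of about 0.19, 0.13 and -0.03. I'll work out the tray centres and set up a planner.

```bash
cat >> h.py <<'E'
TG={} # name:(x,y,closing-axis yaw)
def nav(x,y,yaw):
    from scipy.spatial.transform import Rotation as R
    s=bot.state(); q=s['orientation']; M=R.from_quat([q[1],q[2],q[3],q[0]]).as_matrix(); p=np.array(s['tool_pos'])
    psi=np.arctan2(M[1,1],M[0,1]); d=np.array([x,y])-p[:2]
    tw=-(yaw-psi); tw=(tw+np.pi/2)%np.pi-np.pi/2
    print('t %.1f pos'%s['t'],p.round(4),'z',M[:,2].round(3),'shift mm x %.1f y %.1f'%tuple(1000*M[:2,:2].T@d),'twist %.3f'%tw,'F',np.round(s['wrist_force'],1),'w %.3f g %.1f'%(s['gripper_width'],s['grip_force']),'j6 %.2f'%s['joint_pos'][5])
E
python3 - <<'E'
from h import *
B=dict(tray_large=((245,212),0,[(43,243),(137,225),(165,353),(70,375)],.022),tray_medium=((324,235),200,[(247,240),(336,232),(355,353),(265,370)],.02),tray_small=((377,182),400,[(455,248),(550,252),(550,347),(450,343)],.026),tray_round=((454,223),600,[(629,241),(748,225),(772,358),(652,378)],.022))
for k,((u,v),x0,c,z) in B.items():
    P=np.array([ray('top',u-32+(a-x0)/3.125,v-32+(b-200)/3.125,z)[:2] for a,b in c])
    d=P[0]-P[3]+P[1]-P[2]; e=P[0]-P[1]+P[3]-P[2]
    print(k,P.mean(0).round(4),'yaw',round(np.arctan2(d[1],d[0]),3),round(np.arctan2(e[1],e[0])-np.pi/2,3),np.linalg.norm(d)/2,np.linalg.norm(e)/2)
print('spool',ray('top',487-32+(716-600)/3.125,280-32+107/3.125,.038))
R=lambda c:[w(c,d['position']).round(4) for d in bot.mark_of(c,'vertebra_spool')[:1]]
bot.read_camera('top');print(R('top'))
bot.read_camera('scene');print(R('scene'))
nav(.501,.457,1.508-1.571)
E
```

```text
tray_large [0.4832 0.2327] yaw 0.204 0.191 0.09315752769659873 0.06674693716415848
tray_medium [0.4306 0.0654] yaw 0.125 0.121 0.08767902680664329 0.0620820228070796
tray_small [ 0.5443 -0.0522] yaw -0.061 -0.056 0.06740189578247566 0.06794484898372483
tray_round [ 0.4502 -0.2174] yaw 0.126 0.13 0.09572719933370848 0.0862254718638426
spool [ 0.31931769 -0.29043777  0.038     ]
[array([ 3.144e-01, -2.984e-01,  1.000e-04])]
[array([ 0.3203, -0.2937, -0.0026])]
t 1.1 pos [0.2583 0.5137 0.2563] z [ 0.  0. -1.] shift mm x -242.4 y 58.3 twist 1.168 F [1.  0.4 0.8] w 0.998 g 0.0 j6 -0.02
```

>>> move_arm(series="-40 10 0 0; -40 10 0 0; -40 10 0 0; -40 10 0 0; -40 9 0 0", grip=50)

```text
t: 1.52
tool_pos: [0.4607, 0.4672, 0.2564]
orientation: [0.0, 0.231, 0.973, 0.0]
wrist_force: [-0.8, 0.6, -0.6]
gripper_width: 0.583
grip_force: 0.0
```

>>> move_arm(series="-42 9 0 0; 0 0 13 0.117; 0 0 13 0.117; 0 0 13 0.117; 0 0 13 0.117")

```text
out of range: a shift must lie within [-41.7, 41.7]
```

>>> move_arm(series="0 0 13 0.117; 0 0 13 0.117; 0 0 13 0.117; 0 0 13 0.117; 0 0 13 0.117")

```text
t: 1.93
tool_pos: [0.4592, 0.4676, 0.1906]
orientation: [-0.0, 0.504, 0.864, -0.0]
wrist_force: [0.2, 0.3, 0.2]
gripper_width: 0.588
grip_force: 0.0
```

>>> move_arm(series="0 0 13 0.117; 0 0 13 0; 0 0 0 0; 0 0 0 0; 0 0 0 0")

```text
t: 2.35
tool_pos: [0.4593, 0.4681, 0.1661]
orientation: [0.0, 0.551, 0.834, 0.001]
wrist_force: [-0.9, 0.4, -0.6]
gripper_width: 0.584
grip_force: 0.0
```

```bash
python3 - <<'E'
from h import *
nav(.501,.457,1.508-1.571)
im=img('scene','a.png'); u,v=map(int,px('scene',[.5,.457,.02])); cv2.imwrite('pics/a_c.png',cv2.convertScaleAbs(cv2.resize(im[v-80:v+80,u-100:u+100,::-1],None,fx=4,fy=4,interpolation=2),alpha=1.3))
E
```

```text
t 2.4 pos [0.4593 0.4681 0.1661] z [ 0.001  0.001 -1.   ] shift mm x -26.6 y 34.0 twist 0.466 F [-0.9  0.4 -0.6] w 0.584 g 0.0 j6 0.37
```

View pics/a_c.png

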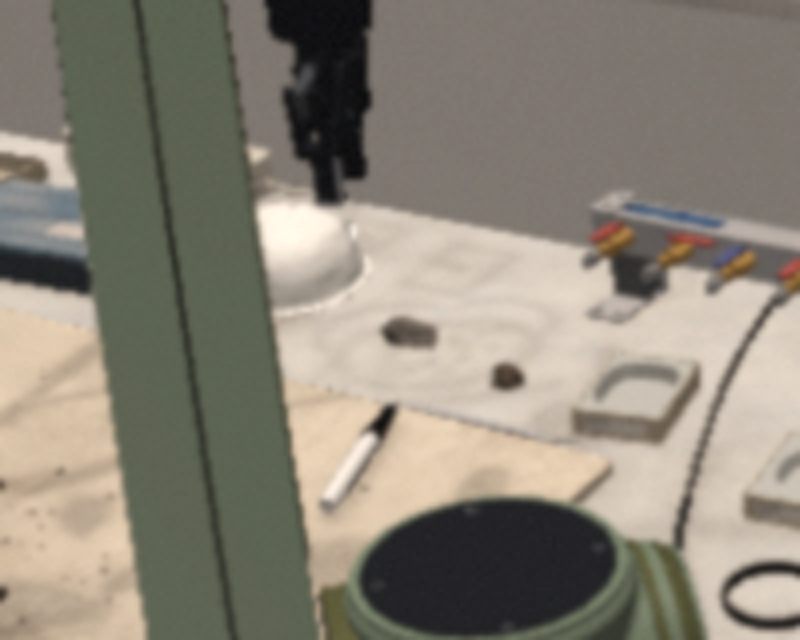

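The gripper hangs above the rock at about (410,330) in the crop, with nothing in the way. One call was refused, so I'll make up the shift now.

>>> move_arm(series="-27 34 0 0; 0 0 24 0.117; 0 0 24 0.117; 0 0 24 0.116; 0 0 24 0.116")

```text
t: 2.82
tool_pos: [0.5, 0.457, 0.0698]
orientation: [0.0, 0.731, 0.682, 0.001]
wrist_force: [-0.3, -0.2, -0.3]
gripper_width: 0.583
grip_force: 0.0
```

>>> move_arm(series="0 0 0 0; 0 0 0 0; 0 0 0 0")

```text
t: 3.07
tool_pos: [0.5001, 0.4576, 0.0714]
orientation: [0.0, 0.728, 0.685, 0.002]
wrist_force: [0.7, 0.0, 0.2]
gripper_width: 0.585
grip_force: 0.0
```

```bash
python3 - <<'E'
from h import *
nav(.501,.457,1.508-1.571)
im=img('top','b.png'); u,v=map(int,px('top',[.5,.457,.02])); a=im[v-30:v+30,u-40:u+40,::-1]
im=img('scene','b.png'); u,v=map(int,px('scene',[.5,.457,.02])); b=im[v-30:v+30,u-40:u+40,::-1]
cv2.imwrite('pics/b_c.png',cv2.convertScaleAbs(cv2.resize(np.hstack([a,b]),None,fx=5,fy=5,interpolation=2),alpha=1.6))
E
```

```text
t 3.1 pos [0.5001 0.4576 0.0714] z [ 0.003  0.002 -1.   ] shift mm x -0.6 y 0.9 twist 0.003 F [0.7 0.  0.2] w 0.585 g 0.0 j6 0.78
```

View pics/b_c.png

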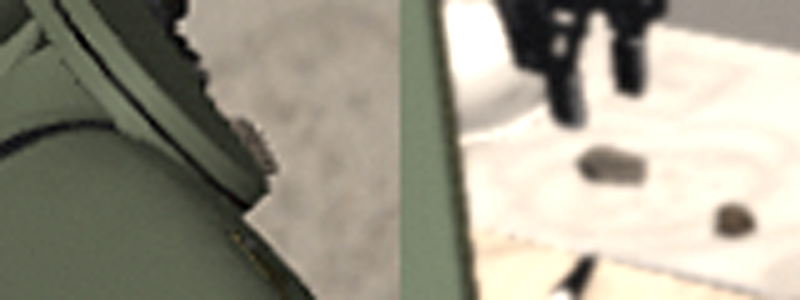

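Left is the top view, where the arm hides the rock. Right, the fingers at (570,120) and (630,90) straddle the rock at (612,165) below them. Descending and gripping.

>>> move_arm(series="-1 1 15 0; 0 0 15 0; 0 0 8 0; 0 0 4 0; 0 0 0 0")

```text
t: 3.58
tool_pos: [0.5, 0.4556, 0.0273]
orientation: [-0.0, 0.729, 0.685, -0.0]
wrist_force: [0.0, 0.6, 0.6]
gripper_width: 0.586
grip_force: 0.0
```

>>> move_arm(series="0 0 0 0; 0 0 0 0; 0 0 0 0; 0 0 0 0; 0 0 0 0", grip=20)

```text
t: 4.0
tool_pos: [0.5006, 0.4561, 0.0287]
orientation: [0.0, 0.729, 0.685, 0.001]
wrist_force: [-0.8, -0.1, 5.8]
gripper_width: 0.281
grip_force: 56.9
```

>>> move_arm(series="0 0 0 0; 0 0 0 0; 0 0 0 0; 0 0 0 0; 0 0 0 0")

```text
t: 4.42
tool_pos: [0.5006, 0.4561, 0.0287]
orientation: [0.0, 0.729, 0.684, 0.001]
wrist_force: [-0.3, -0.0, 5.4]
gripper_width: 0.284
grip_force: 56.9
```

>>> move_arm(series="0 0 -5 0; 0 0 -15 0; 0 0 -30 0; 0 0 -40 0; 0 0 -20 0")

```text
t: 4.83
tool_pos: [0.5012, 0.4566, 0.1415]
orientation: [0.0, 0.729, 0.684, 0.003]
wrist_force: [0.7, 1.1, 0.1]
gripper_width: 0.282
grip_force: 56.9
```

```bash
python3 - <<'E'
from h import *
nav(.484,.233,.2+1.571)
im=img('scene','c.png'); u,v=map(int,px('scene',[.5,.457,.09])); b=im[v-40:v+50,u-60:u+60,::-1]
cv2.imwrite('pics/c_c.png',cv2.convertScaleAbs(cv2.resize(b,None,fx=6,fy=6,interpolation=2),alpha=1.6))
E
```

```text
t 4.8 pos [0.5012 0.4566 0.1415] z [ 0.004  0.004 -1.   ] shift mm x -224.2 y -3.0 twist 1.308 F [0.7 1.1 0.1] w 0.282 g 56.9 j6 0.78
```

View pics/c_c.png

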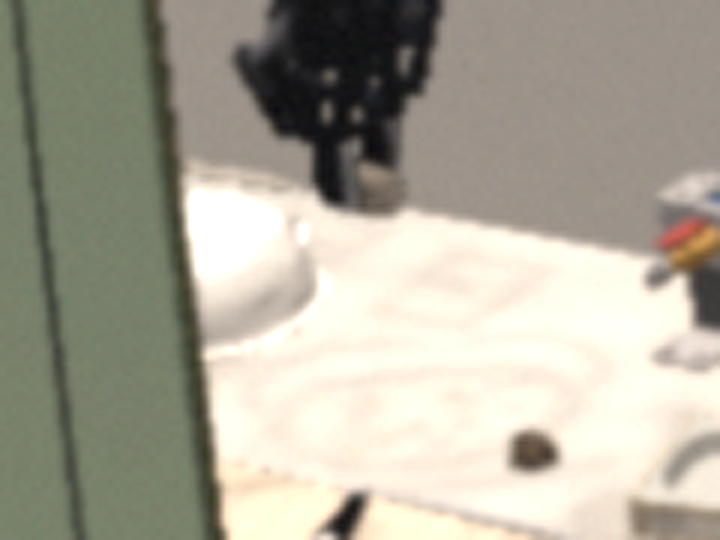

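The rock is held level between the fingers at (380,185), about centred. Carrying it to tray_large.

>>> move_arm(series="-28 0 0 0; -40 0 0 0; -40 -1 0 0; -40 -1 0 0; -40 -1 0 0")

```text
t: 5.3
tool_pos: [0.4844, 0.2664, 0.137]
orientation: [-0.0, 0.729, 0.685, -0.0]
wrist_force: [0.5, -1.1, -0.4]
gripper_width: 0.281
grip_force: 56.9
```

>>> move_arm(series="-36 0 0 0; 0 0 0 0.12; 0 0 0 0.12; 0 0 0 0.12; 0 0 0 0.12")

```text
t: 5.72
tool_pos: [0.4828, 0.2317, 0.1372]
orientation: [-0.0, 0.872, 0.489, -0.0]
wrist_force: [-0.4, -0.1, -0.7]
gripper_width: 0.279
grip_force: 56.9
```

>>> move_arm(series="0 0 10 0.12; 0 0 10 0.12; 0 0 10 0.12; 0 0 10 0.12; 0 0 10 0.12")

```text
t: 6.13
tool_pos: [0.4827, 0.2321, 0.0867]
orientation: [0.0, 0.978, 0.209, -0.0]
wrist_force: [-0.1, -0.0, -0.7]
gripper_width: 0.278
grip_force: 56.9
```

>>> move_arm(series="0 0 0 0.12; 0 0 0 0.108; 0 0 0 0; 0 0 0 0; 0 0 0 0")

```text
t: 6.55
tool_pos: [0.4829, 0.2322, 0.0873]
orientation: [-0.0, 0.995, 0.101, 0.0]
wrist_force: [0.3, 0.2, -0.1]
gripper_width: 0.281
grip_force: 56.9
```

```bash
python3 - <<'E'
from h import *
nav(.484,.233,.2+1.571)
im=img('scene','d.png'); print([(w('scene',d['position']).round(4),d['confidence']) for d in bot.mark_of('scene','rock_large')],[(w('scene',d['position']).round(4),d['confidence']) for d in bot.mark_of('scene','tray_large')])
u,v=map(int,px('scene',[.484,.233,.06])); b=im[v-40:v+40,u-60:u+60,::-1]
cv2.imwrite('pics/d_c.png',cv2.convertScaleAbs(cv2.resize(b,None,fx=6,fy=6,interpolation=2),alpha=1.6))
E
```

```text
t 6.5 pos [0.4829 0.2322 0.0873] z [ 0.  0. -1.] shift mm x 1.2 y -0.5 twist 0.002 F [ 0.3  0.2 -0.1] w 0.281 g 56.9 j6 1.80
[(array([0.4839, 0.231 , 0.0581]), 0.45)] [(array([0.4858, 0.2326, 0.0023]), 0.71)]
```

View pics/d_c.png

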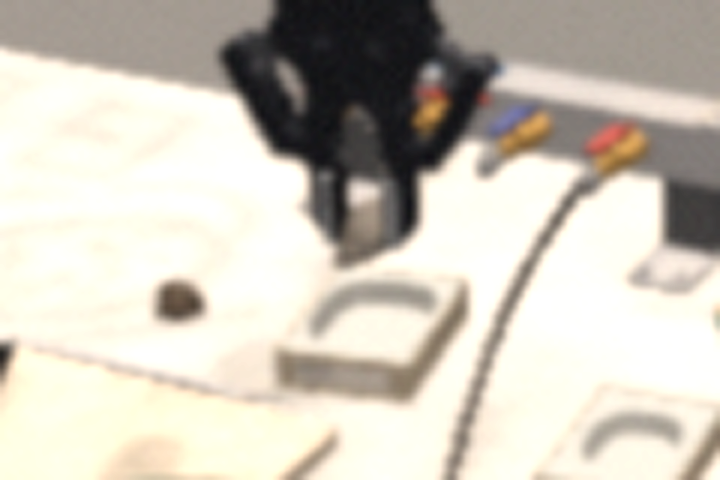

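The rock sits centred over the cut-out, and the detector puts it within 2 mm of the tray. Lowering.

>>> move_arm(series="1 0 15 0; 0 0 15 0; 0 0 8 0; 0 0 4 0; 0 0 2 0")

```text
t: 7.12
tool_pos: [0.4837, 0.2324, 0.0428]
orientation: [0.0, 0.995, 0.1, -0.0]
wrist_force: [-0.4, 0.7, -0.7]
gripper_width: 0.282
grip_force: 56.9
```

>>> move_arm(series="0 0 2 0; 0 0 1 0; 0 0 0 0; 0 0 0 0")

```text
t: 7.45
tool_pos: [0.4842, 0.2326, 0.0408]
orientation: [-0.0, 0.995, 0.1, 0.0]
wrist_force: [1.1, 0.2, -0.2]
gripper_width: 0.279
grip_force: 56.9
```

>>> move_arm(series="0 0 1 0; 0 0 1 0; 0 0 0 0; 0 0 0 0")

```text
t: 7.78
tool_pos: [0.4842, 0.2326, 0.0387]
orientation: [-0.0, 0.995, 0.1, 0.0]
wrist_force: [-0.0, 0.3, 3.4]
gripper_width: 0.284
grip_force: 57.2
```

>>> move_arm(series="0 0 0 0; 0 0 0 0; 0 0 0 0; 0 0 0 0; 0 0 -1 0", grip=36)

```text
t: 8.2
tool_pos: [0.4841, 0.2327, 0.0394]
orientation: [-0.0, 0.995, 0.1, 0.0]
wrist_force: [0.4, 0.0, 0.3]
gripper_width: 0.424
grip_force: 0.0
```

>>> move_arm(series="0 0 -4 0; 0 0 -6 0; 0 0 -10 0; 0 0 -20 0; 0 0 -30 0")

```text
t: 8.62
tool_pos: [0.4825, 0.2316, 0.1087]
orientation: [0.001, 0.995, 0.1, -0.002]
wrist_force: [0.3, 0.2, 0.5]
gripper_width: 0.424
grip_force: 0.0
```

```bash
python3 - <<'E'
from h import *
nav(.477,.3455,.982-1.571)
im=img('scene','e.png'); print([(w('scene',d['position']).round(4),d['confidence']) for d in bot.mark_of('scene','rock_large')])
u,v=map(int,px('scene',[.484,.233,.04])); b=im[v-40:v+40,u-60:u+60,::-1]
cv2.imwrite('pics/e_c.png',cv2.convertScaleAbs(cv2.resize(b,None,fx=6,fy=6,interpolation=2),alpha=1.6))
E
```

```text
t 8.6 pos [0.4825 0.2316 0.1087] z [-0.005 -0.002 -1.   ] shift mm x 17.2 y -112.8 twist -0.782 F [0.3 0.2 0.5] w 0.424 g 0.0 j6 1.80
[(array([0.4785, 0.3476, 0.0011]), 0.68), (array([0.4873, 0.2307, 0.0126]), 0.51), (array([0.4848, 0.2363, 0.0027]), 0.46), (array([ 0.5476, -0.0551,  0.0023]), 0.35)]
```

View pics/e_c.png

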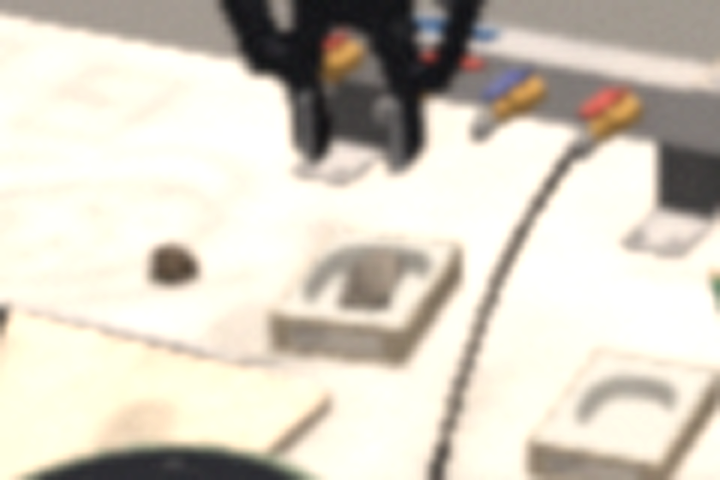

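rock_large lies in its cut-out at (370,275). Next is rock_medium, at (172,263).

>>> move_arm(series="5 -38 0 0; 6 -38 0 0; 6 -37 0 0; 0 0 6 -0.112; 0 0 7 -0.112", grip=37)

```text
t: 9.13
tool_pos: [0.4782, 0.3488, 0.0966]
orientation: [-0.0, 0.977, 0.214, 0.001]
wrist_force: [0.2, -0.2, -0.5]
gripper_width: 0.436
grip_force: 0.0
```

>>> move_arm(series="0 0 7 -0.112; 0 0 7 -0.112; 0 0 7 -0.112; 0 0 7 -0.112; 0 0 7 -0.11")

```text
t: 9.55
tool_pos: [0.4781, 0.3463, 0.061]
orientation: [0.0, 0.881, 0.474, -0.0]
wrist_force: [-0.5, -0.3, -0.1]
gripper_width: 0.432
grip_force: 0.0
```

>>> move_arm(series="0 0 0 0; 0 0 0 0; 0 0 0 0")

```text
t: 9.8
tool_pos: [0.4784, 0.3466, 0.0617]
orientation: [0.0, 0.882, 0.47, 0.0]
wrist_force: [-0.7, 0.0, 0.3]
gripper_width: 0.434
grip_force: 0.0
```

```bash
python3 - <<'E'
from h import *
nav(.477,.3455,.982-1.571)
E
```

```text
t 9.8 pos [0.4784 0.3466 0.0617] z [ 0.  0. -1.] shift mm x -1.7 y -0.5 twist -0.002 F [-0.7  0.   0.3] w 0.434 g 0.0 j6 1.20
```

>>> move_arm(series="0 0 15 0; 0 0 12 0; 0 0 5 0; 0 0 2 0; 0 0 0 0")

```text
t: 10.22
tool_pos: [0.4782, 0.3466, 0.0274]
orientation: [-0.0, 0.882, 0.471, -0.0]
wrist_force: [0.0, 1.3, 0.0]
gripper_width: 0.433
grip_force: 0.0
```

>>> move_arm(series="0 0 0 0; 0 0 0 0; 0 0 0 0; 0 0 0 0; 0 0 0 0", grip=10)

```text
t: 10.63
tool_pos: [0.4789, 0.3468, 0.0283]
orientation: [0.0, 0.882, 0.471, 0.001]
wrist_force: [0.4, -2.5, 5.8]
gripper_width: 0.226
grip_force: 56.1
```

>>> move_arm(series="0 0 0 0; 0 0 0 0; 0 0 0 0")

```text
t: 10.88
tool_pos: [0.4789, 0.3468, 0.0283]
orientation: [0.0, 0.882, 0.471, 0.001]
wrist_force: [0.1, -1.8, 6.8]
gripper_width: 0.224
grip_force: 56.1
```

>>> move_arm(series="0 0 -5 0; 0 0 -15 0; 0 0 -25 0; 0 0 -30 0; 0 0 0 0")

```text
t: 11.3
tool_pos: [0.4807, 0.3486, 0.1077]
orientation: [-0.001, 0.882, 0.471, 0.005]
wrist_force: [0.4, 0.6, 0.3]
gripper_width: 0.226
grip_force: 55.0
```

```bash
python3 - <<'E'
from h import *
nav(.431,.065,.123+1.571)
bot.read_camera('scene'); print([(w('scene',d['position']).round(4),d['confidence']) for d in bot.mark_of('scene','rock_medium')])
E
```

```text
t 11.3 pos [0.4807 0.3486 0.1077] z [ 0.008  0.006 -1.   ] shift mm x -263.4 y 116.3 twist 0.858 F [0.4 0.6 0.3] w 0.226 g 55.0 j6 1.20
[(array([0.4782, 0.3513, 0.0808]), 0.45)]
```

>>> move_arm(series="-25 11 0 0; -37 16 0 0; -37 16 0 0; -37 17 0 0; -37 17 0 0")

```text
t: 11.82
tool_pos: [0.4443, 0.1583, 0.101]
orientation: [-0.0, 0.882, 0.472, -0.001]
wrist_force: [-0.5, -0.9, 0.3]
gripper_width: 0.224
grip_force: 55.0
```

>>> move_arm(series="-37 17 0 0; -34 15 0 0; -19 7 0 0; 0 0 0 0.123; 0 0 0 0.123")

```text
t: 12.23
tool_pos: [0.427, 0.062, 0.1013]
orientation: [-0.001, 0.935, 0.355, -0.001]
wrist_force: [2.1, 0.7, 0.1]
gripper_width: 0.225
grip_force: 55.0
```

>>> move_arm(series="0 0 5 0.123; 0 0 5 0.123; 0 0 5 0.123; 0 0 5 0.123; 0 0 5 0.12")

```text
t: 12.65
tool_pos: [0.4274, 0.0634, 0.076]
orientation: [-0.0, 0.998, 0.059, -0.001]
wrist_force: [-1.2, -0.3, -0.1]
gripper_width: 0.216
grip_force: 55.0
```

>>> move_arm(series="0 0 0 0; 0 0 0 0; 0 0 0 0")

```text
t: 12.9
tool_pos: [0.4282, 0.0635, 0.077]
orientation: [-0.0, 0.998, 0.063, -0.001]
wrist_force: [-0.8, 0.1, 0.5]
gripper_width: 0.219
grip_force: 55.0
```

```bash
python3 - <<'E'
from h import *
nav(.431,.065,.123+1.571)
bot.read_camera('scene')
for t in ['rock_medium','tray_medium']: print([(w('scene',d['position']).round(4),d['confidence']) for d in bot.mark_of('scene',t)])
E
```

```text
t 12.9 pos [0.4282 0.0635 0.077 ] z [-0.001  0.    -1.   ] shift mm x 3.0 y -1.2 twist 0.003 F [-0.8  0.1  0.5] w 0.219 g 55.0 j6 1.56
[(array([0.4277, 0.0664, 0.0491]), 0.48), (array([ 0.3264, -0.2831,  0.0006]), 0.25)]
[(array([ 0.435 ,  0.0675, -0.002 ]), 0.74)]
```

>>> move_arm(series="3 -1 15 0; 0 0 12 0; 0 0 6 0; 0 0 3 0; 0 0 2 0")

```text
t: 13.47
tool_pos: [0.4313, 0.0648, 0.0392]
orientation: [-0.0, 0.998, 0.062, -0.0]
wrist_force: [-0.8, 0.4, 0.2]
gripper_width: 0.217
grip_force: 55.0
```

>>> move_arm(series="0 0 1 0; 0 0 0 0; 0 0 0 0; 0 0 0 0")

```text
t: 13.8
tool_pos: [0.4317, 0.0648, 0.0387]
orientation: [-0.0, 0.998, 0.062, 0.0]
wrist_force: [-0.1, -0.7, -0.0]
gripper_width: 0.222
grip_force: 55.0
```

>>> move_arm(series="0 0 1 0; 0 0 0 0; 0 0 0 0; 0 0 0 0")

```text
t: 14.13
tool_pos: [0.4317, 0.0649, 0.0383]
orientation: [-0.0, 0.998, 0.062, 0.001]
wrist_force: [-1.5, 0.0, 8.9]
gripper_width: 0.219
grip_force: 58.1
```

>>> move_arm(series="0 0 0 0; 0 0 0 0; 0 0 0 0; 0 0 0 0; 0 0 -1 0", grip=28)

```text
t: 14.55
tool_pos: [0.4317, 0.0647, 0.0378]
orientation: [0.0, 0.998, 0.062, 0.0]
wrist_force: [3.7, -1.7, -18.9]
gripper_width: 0.313
grip_force: 48.2
```

>>> move_arm(series="0 0 -4 0; 0 0 -6 0; 0 0 -10 0; 0 0 -20 0; 0 0 -30 0")

```text
t: 14.97
tool_pos: [0.4294, 0.0648, 0.1078]
orientation: [-0.0, 0.998, 0.062, -0.003]
wrist_force: [0.9, -0.1, 0.4]
gripper_width: 0.332
grip_force: 0.0
```

```bash
python3 - <<'E'
from h import *
nav(.428,-.0475,1.203-1.571)
im=img('scene','f.png')
for t in ['rock_medium','rock_small']: print([(w('scene',d['position']).round(4),d['confidence']) for d in bot.mark_of('scene',t)])
u,v=map(int,px('scene',[.431,.03,.04])); b=im[v-40:v+40,u-60:u+60,::-1]
cv2.imwrite('pics/f_c.png',cv2.convertScaleAbs(cv2.resize(b,None,fx=6,fy=6,interpolation=2),alpha=1.6))
E
```

```text
t 15.0 pos [0.4294 0.0648 0.1078] z [-0.006 -0.    -1.   ] shift mm x -15.2 y 111.2 twist -1.079 F [ 0.9 -0.1  0.4] w 0.332 g 0.0 j6 1.57
[(array([0.4319, 0.0648, 0.0101]), 0.64)]
[(array([ 4.273e-01, -4.670e-02, -4.000e-04]), 0.46)]
```

View pics/f_c.png

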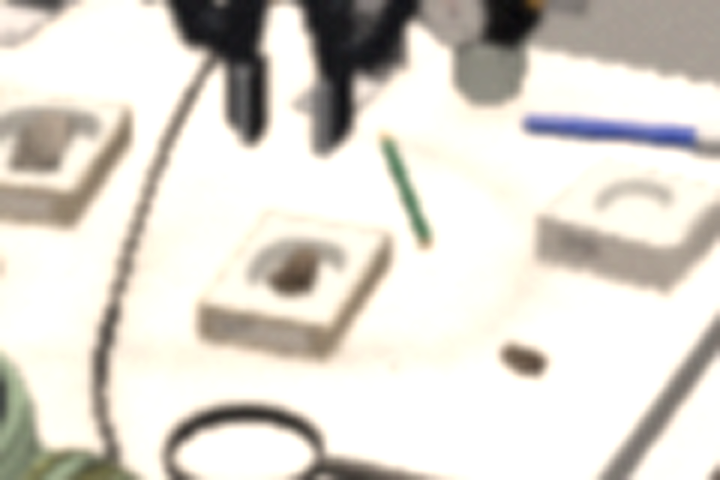

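rock_medium lies in its cut-out at (295,272), and the fingers only brushed the foam on opening. Next is rock_small, at (523,360).

>>> move_arm(series="-5 37 0 0; -5 37 0 0; -5 37 0 0; 0 0 4 -0.12; 0 0 5 -0.12", grip=30)

```text
t: 15.53
tool_pos: [0.4296, -0.049, 0.0988]
orientation: [-0.0, 0.983, 0.182, -0.0]
wrist_force: [-0.5, -0.3, 0.1]
gripper_width: 0.354
grip_force: 0.0
```

>>> move_arm(series="0 0 5 -0.12; 0 0 5 -0.12; 0 0 5 -0.12; 0 0 5 -0.12; 0 0 5 -0.12")

```text
t: 15.95
tool_pos: [0.4292, -0.047, 0.0734]
orientation: [-0.001, 0.885, 0.466, -0.001]
wrist_force: [0.6, 0.9, 0.1]
gripper_width: 0.355
grip_force: 0.0
```

>>> move_arm(series="0 0 5 -0.12; 0 0 5 -0.119; 0 0 0 0; 0 0 0 0; 0 0 0 0")

```text
t: 16.37
tool_pos: [0.4299, -0.0471, 0.0642]
orientation: [-0.0, 0.825, 0.565, -0.0]
wrist_force: [-0.0, -0.3, -0.8]
gripper_width: 0.352
grip_force: 0.0
```

```bash
python3 - <<'E'
from h import *
nav(.428,-.0473,1.203-1.571)
E
```

```text
t 16.4 pos [ 0.4299 -0.0471  0.0642] z [-0.001  0.    -1.   ] shift mm x -0.9 y -1.7 twist -0.003 F [-0.  -0.3 -0.8] w 0.352 g 0.0 j6 0.23
```

>>> move_arm(series="-1 -2 15 0; 0 0 12 0; 0 0 6 0; 0 0 3 0; 0 0 0 0")

```text
t: 16.78
tool_pos: [0.4278, -0.0474, 0.028]
orientation: [-0.0, 0.825, 0.565, -0.0]
wrist_force: [0.4, 0.4, -0.5]
gripper_width: 0.355
grip_force: 0.0
```

>>> move_arm(series="0 0 0 0; 0 0 0 0; 0 0 0 0; 0 0 0 0; 0 0 0 0", grip=4)

```text
t: 17.2
tool_pos: [0.4285, -0.0475, 0.0288]
orientation: [0.0, 0.825, 0.566, 0.001]
wrist_force: [0.1, -1.1, 3.1]
gripper_width: 0.132
grip_force: 56.6
```

>>> move_arm(series="0 0 0 0; 0 0 0 0; 0 0 0 0")

```text
t: 17.45
tool_pos: [0.4286, -0.0475, 0.0287]
orientation: [0.0, 0.825, 0.566, 0.001]
wrist_force: [-0.1, -0.2, 6.7]
gripper_width: 0.137
grip_force: 57.0
```

>>> move_arm(series="0 0 -5 0; 0 0 -15 0; 0 0 -25 0; 0 0 -30 0; 0 0 0 0")

```text
t: 17.87
tool_pos: [0.4306, -0.0477, 0.1074]
orientation: [0.003, 0.825, 0.566, 0.003]
wrist_force: [1.6, 1.6, 0.1]
gripper_width: 0.133
grip_force: 56.2
```

```bash
python3 - <<'E'
from h import *
nav(.546,-.054,-.058+1.571)
im=img('scene','g.png'); print([(w('scene',d['position']).round(4),d['confidence']) for d in bot.mark_of('scene','rock_small')])
E
```

```text
t 17.9 pos [ 0.4306 -0.0477  0.1074] z [ 0.008 -0.001 -1.   ] shift mm x 35.6 y 109.9 twist 1.261 F [1.6 1.6 0.1] w 0.133 g 56.2 j6 0.23
[]
```

>>> move_arm(series="9 28 0 0; 9 28 0 0; 9 27 0 0; 9 27 0 0; 0 0 0 0.115")

```text
t: 18.38
tool_pos: [0.5484, -0.0537, 0.102]
orientation: [0.001, 0.856, 0.517, 0.001]
wrist_force: [0.2, -0.6, 0.3]
gripper_width: 0.132
grip_force: 56.3
```

>>> move_arm(series="0 0 0 0.115; 0 0 0 0.115; 0 0 0 0.115; 0 0 0 0.115; 0 0 0 0.115")

```text
t: 18.8
tool_pos: [0.5423, -0.0532, 0.1014]
orientation: [-0.001, 0.968, 0.251, -0.002]
wrist_force: [0.3, -0.6, -0.9]
gripper_width: 0.136
grip_force: 56.3
```

>>> move_arm(series="0 0 5 0.115; 0 0 5 0.115; 0 0 5 0.115; 0 0 0 0.115; 0 0 0 0.111")

```text
t: 19.22
tool_pos: [0.542, -0.0532, 0.086]
orientation: [-0.0, 0.999, -0.032, -0.002]
wrist_force: [0.1, 0.4, 0.0]
gripper_width: 0.132
grip_force: 56.3
```

>>> move_arm(series="0 0 0 0; 0 0 0 0; 0 0 0 0")

```text
t: 19.47
tool_pos: [0.543, -0.0533, 0.0875]
orientation: [-0.0, 1.0, -0.028, -0.001]
wrist_force: [-0.4, -0.4, 0.2]
gripper_width: 0.132
grip_force: 56.3
```

```bash
python3 - <<'E'
from h import *
nav(.546,-.054,-.058+1.571)
im=img('scene','g2.png')
for t in ['rock_small','tray_small']: print([(w('scene',d['position']).round(4),d['confidence']) for d in bot.mark_of('scene',t)])
u,v=map(int,px('scene',[.546,-.054,.06])); b=im[v-40:v+40,u-60:u+60,::-1]
cv2.imwrite('pics/g_c.png',cv2.convertScaleAbs(cv2.resize(b,None,fx=6,fy=6,interpolation=2),alpha=1.6))
E
```

```text
t 19.5 pos [ 0.543  -0.0533  0.0875] z [-0.002  0.    -1.   ] shift mm x 3.0 y 0.5 twist 0.002 F [-0.4 -0.4  0.2] w 0.132 g 56.3 j6 1.51
[]
[(array([ 5.488e-01, -5.480e-02, -1.000e-04]), 0.88), (array([ 0.3219, -0.2944, -0.0013]), 0.42)]
```

View pics/g_c.png

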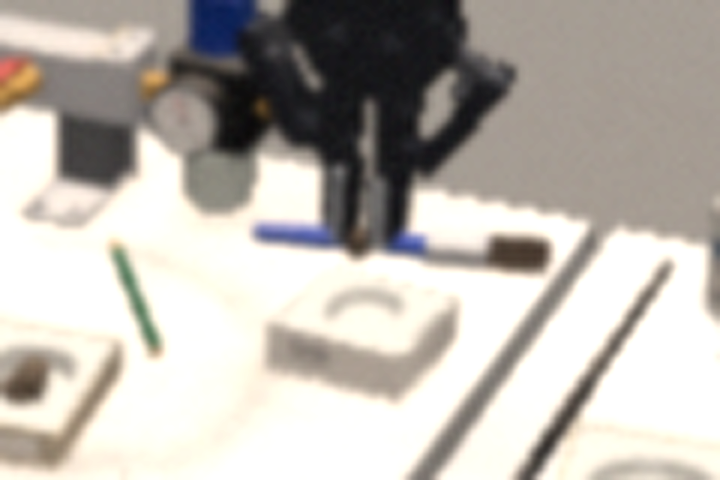

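rock_small is held at the fingertips, at (360,240), just above the cut-out at (365,305). Lowering.

>>> move_arm(series="4 0 15 0; 0 0 13 0; 0 0 6 0; 0 0 3 0; 0 0 1 0")

```text
t: 20.03
tool_pos: [0.5473, -0.0536, 0.0499]
orientation: [-0.0, 1.0, -0.029, -0.0]
wrist_force: [0.3, 0.2, -0.4]
gripper_width: 0.136
grip_force: 56.3
```

>>> move_arm(series="0 0 1 0; 0 0 0 0; 0 0 0 0; 0 0 0 0")

```text
t: 20.37
tool_pos: [0.5479, -0.0537, 0.0498]
orientation: [-0.0, 1.0, -0.029, 0.001]
wrist_force: [-0.3, 0.4, -0.3]
gripper_width: 0.134
grip_force: 56.3
```

>>> move_arm(series="0 0 1 0; 0 0 1 0; 0 0 0 0; 0 0 0 0; 0 0 0 0")

```text
t: 20.78
tool_pos: [0.5478, -0.0536, 0.0478]
orientation: [-0.0, 1.0, -0.029, 0.0]
wrist_force: [-0.3, -0.3, 5.1]
gripper_width: 0.136
grip_force: 57.2
```

>>> move_arm(series="0 0 0 0; 0 0 0 0; 0 0 0 0; 0 0 0 0; 0 0 0 0", grip=18)

```text
t: 21.2
tool_pos: [0.5478, -0.0533, 0.0474]
orientation: [-0.0, 1.0, -0.029, 0.0]
wrist_force: [1.3, 3.1, 3.4]
gripper_width: 0.207
grip_force: 13.5
```

>>> move_arm(series="0 0 -1 0; 0 0 -1 0; 0 0 0 0; 0 0 0 0", grip=20)

```text
t: 21.53
tool_pos: [0.5475, -0.0534, 0.0489]
orientation: [-0.0, 1.0, -0.029, -0.0]
wrist_force: [1.7, 4.6, -3.7]
gripper_width: 0.232
grip_force: 12.0
```

>>> move_arm(series="0 0 -1 0; 0 0 -1 0; 0 0 0 0; 0 0 0 0", grip=24)

```text
t: 21.87
tool_pos: [0.5472, -0.0542, 0.0514]
orientation: [0.0, 1.0, -0.029, -0.0]
wrist_force: [0.2, 0.1, -0.4]
gripper_width: 0.281
grip_force: 0.0
```

>>> move_arm(series="0 0 -3 0; 0 0 -6 0; 0 0 -10 0; 0 0 -20 0; 0 0 -30 0")

```text
t: 22.28
tool_pos: [0.546, -0.0535, 0.1198]
orientation: [-0.0, 1.0, -0.029, -0.002]
wrist_force: [1.3, 0.7, -0.1]
gripper_width: 0.283
grip_force: 0.0
```

```bash
python3 - <<'E'
from h import *
nav(.319,-.293,.91+1.571)
im=img('scene','h.png')
for t in ['rock_small','tray_small','vertebra_spool','tray_round']: print(t,[(w('scene',d['position']).round(4),d['confidence']) for d in bot.mark_of('scene',t)])
u,v=map(int,px('scene',[.546,-.054,.03])); a=im[v-30:v+30,u-40:u+40,::-1]
u,v=map(int,px('scene',[.32,-.293,.03])); b=im[v-30:v+30,u-40:u+40,::-1]
cv2.imwrite('pics/h_c.png',cv2.convertScaleAbs(cv2.resize(np.hstack([a,b]),None,fx=5,fy=5,interpolation=2),alpha=1.5))
E
```

```text
t 22.3 pos [ 0.546  -0.0535  0.1198] z [-0.005  0.001 -1.   ] shift mm x -212.7 y 252.3 twist -0.968 F [ 1.3  0.7 -0.1] w 0.283 g 0.0 j6 1.51
rock_small [(array([0.4907, 0.2333, 0.0025]), 0.49), (array([ 0.5441, -0.0519,  0.0186]), 0.38)]
tray_small [(array([ 0.5472, -0.0551,  0.0007]), 0.64)]
vertebra_spool [(array([ 0.3209, -0.2962, -0.0007]), 0.6)]
tray_round [(array([ 0.4566, -0.2168,  0.0006]), 0.63), (array([0.4319, 0.0648, 0.0006]), 0.21)]
```

View pics/h_c.png

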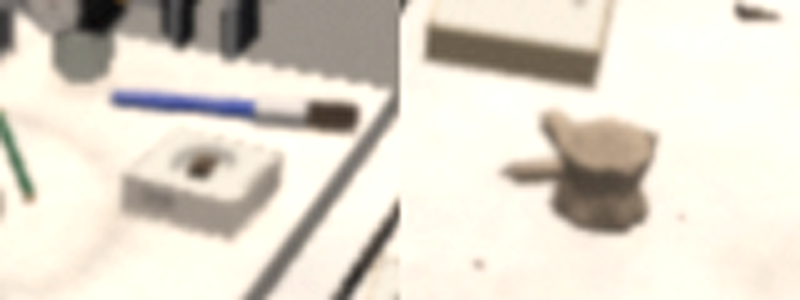

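rock_small lies in its cut-out at (200,165), and the vertebra stands at (605,170). Moving to it.

>>> move_arm(series="-18 21 0 0; -24 28 0 0; -24 28 0 0; -24 28 0 0; -24 28 0 0", grip=64)

```text
t: 22.95
tool_pos: [0.424, -0.1802, 0.1194]
orientation: [-0.0, 1.0, -0.029, -0.001]
wrist_force: [0.1, -1.0, -0.1]
gripper_width: 0.752
grip_force: 0.0
```

>>> move_arm(series="-24 28 0 0; -24 28 0 0; -24 28 0 0; -20 24 0 0; -7 11 0 0")

```text
t: 23.37
tool_pos: [0.3171, -0.2939, 0.1194]
orientation: [-0.001, 1.0, -0.03, -0.001]
wrist_force: [0.9, -0.2, -0.6]
gripper_width: 0.751
grip_force: 0.0
```

>>> move_arm(series="0 0 0 -0.121; 0 0 0 -0.121; 0 0 0 -0.121; 0 0 0 -0.121; 0 0 0 -0.121")

```text
t: 23.78
tool_pos: [0.3195, -0.2923, 0.1194]
orientation: [-0.001, 0.962, 0.273, -0.001]
wrist_force: [-0.6, -0.7, 0.1]
gripper_width: 0.752
grip_force: 0.0
```

>>> move_arm(series="0 0 0 -0.121; 0 0 0 -0.121; 0 0 0 -0.121; 0 0 0 0; 0 0 0 0")

```text
t: 24.2
tool_pos: [0.3198, -0.2924, 0.1196]
orientation: [-0.001, 0.899, 0.438, -0.0]
wrist_force: [0.3, -0.6, 0.1]
gripper_width: 0.748
grip_force: 0.0
```

```bash
python3 - <<'E'
from h import *
nav(.319,-.294,.91+1.571)
E
```

```text
t 24.2 pos [ 0.3198 -0.2924  0.1196] z [-0.001  0.001 -1.   ] shift mm x -1.8 y 0.4 twist -0.003 F [ 0.3 -0.6  0.1] w 0.748 g 0.0 j6 -0.10
```

Down to TCP z of about 0.062 first, then a look.

>>> move_arm(series="-1 0 20 0; 0 0 20 0; 0 0 12 0; 0 0 6 0; 0 0 0 0")

```text
t: 24.62
tool_pos: [0.3189, -0.2929, 0.061]
orientation: [-0.002, 0.899, 0.439, -0.001]
wrist_force: [-0.0, 0.9, 0.2]
gripper_width: 0.746
grip_force: 0.0
```

```bash
python3 - <<'E'
from h import *
nav(.319,-.294,.91+1.571)
im=img('scene','i.png')
u,v=map(int,px('scene',[.32,-.293,.04])); b=im[v-35:v+35,u-45:u+45,::-1]
cv2.imwrite('pics/i_c.png',cv2.convertScaleAbs(cv2.resize(b,None,fx=8,fy=8,interpolation=2),alpha=1.5))
E
```

```text
t 24.6 pos [ 0.3189 -0.2929  0.061 ] z [-0.002  0.002 -1.   ] shift mm x -0.8 y 0.7 twist -0.002 F [-0.   0.9  0.2] w 0.746 g 0.0 j6 -0.11
```

View pics/i_c.png

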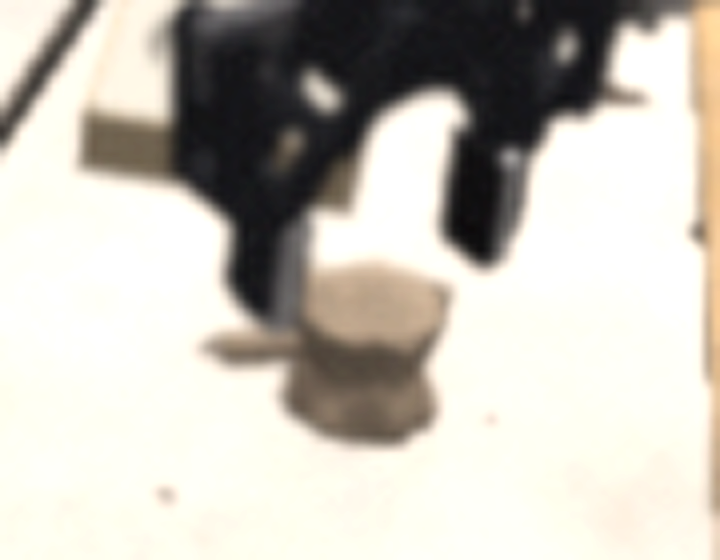

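The fingers straddle the spool: tips at (265,320) and (480,260), spool top at (378,310), side process below the left tip. Lowering a little and closing.

>>> move_arm(series="0 1 3 0; 0 0 2 0; 0 0 0 0; 0 0 0 0")

```text
t: 25.0
tool_pos: [0.3206, -0.2943, 0.0576]
orientation: [0.0, 0.898, 0.439, 0.0]
wrist_force: [-1.0, -0.2, 0.0]
gripper_width: 0.749
grip_force: 0.0
```

>>> move_arm(series="0 0 0 0; 0 0 0 0; 0 0 0 0; 0 0 0 0; 0 0 0 0", grip=30)

```text
t: 25.42
tool_pos: [0.3205, -0.2944, 0.0581]
orientation: [0.0, 0.898, 0.439, 0.0]
wrist_force: [-2.4, 0.6, 7.2]
gripper_width: 0.434
grip_force: 58.9
```

>>> move_arm(series="0 0 0 0; 0 0 0 0; 0 0 0 0")

```text
t: 25.67
tool_pos: [0.3205, -0.2944, 0.0581]
orientation: [0.0, 0.898, 0.439, 0.0]
wrist_force: [-1.7, 1.5, 6.5]
gripper_width: 0.438
grip_force: 58.9
```

>>> move_arm(series="0 0 -3 0; 0 0 -8 0; 0 0 -15 0; 0 0 -20 0; 0 0 -20 0")

```text
t: 26.08
tool_pos: [0.3202, -0.2939, 0.1242]
orientation: [-0.001, 0.898, 0.439, -0.0]
wrist_force: [0.5, -0.4, -0.5]
gripper_width: 0.436
grip_force: 59.5
```

```bash
python3 - <<'E'
from h import *
nav(.453,-.217,.91+1.571)
im=img('scene','j.png')
for t in ['vertebra_spool','vertebra']: print(t,[(w('scene',d['position']).round(4),d['confidence']) for d in bot.mark_of('scene',t)])
u,v=map(int,px('scene',[.32,-.293,.08])); b=im[v-35:v+35,u-45:u+45,::-1]
cv2.imwrite('pics/j_c.png',cv2.convertScaleAbs(cv2.resize(b,None,fx=8,fy=8,interpolation=2),alpha=1.5))
E
```

```text
t 26.1 pos [ 0.3202 -0.2939  0.1242] z [-0.001  0.001 -1.   ] shift mm x 142.2 y 57.6 twist -0.000 F [ 0.5 -0.4 -0.5] w 0.436 g 59.5 j6 -0.11
vertebra_spool [(array([ 0.3218, -0.2924,  0.0647]), 0.81)]
vertebra [(array([ 0.3268, -0.2825,  0.0675]), 0.73), (array([0.487 , 0.2312, 0.0065]), 0.46)]
```

View pics/j_c.png

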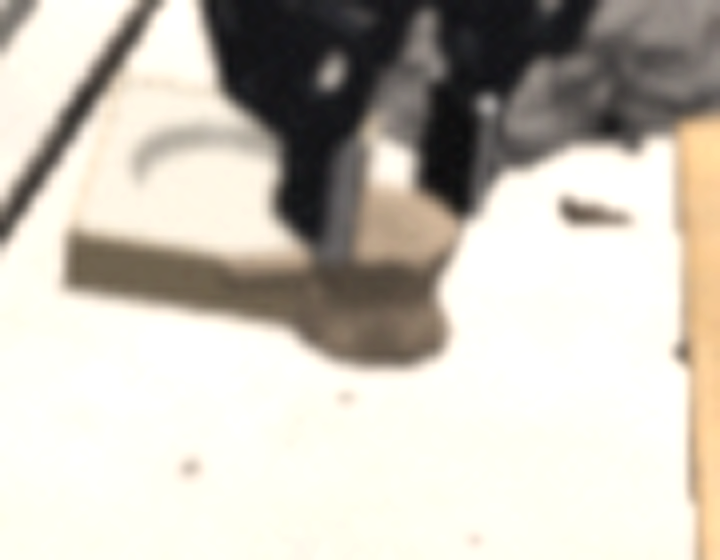

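The vertebra hangs upright at (380,280), clear of the bench. Carrying it to the round well.

>>> move_arm(series="20 8 0 0; 30 12 0 0; 35 14 0 0; 30 12 0 0; 20 8 0 0")

```text
t: 26.65
tool_pos: [0.4477, -0.2192, 0.1223]
orientation: [-0.001, 0.898, 0.44, 0.0]
wrist_force: [0.5, -1.1, -0.8]
gripper_width: 0.433
grip_force: 59.5
```

>>> move_arm(series="7 4 10 0; 0 0 0 0; 0 0 0 0; 0 0 0 0")

```text
t: 26.98
tool_pos: [0.4518, -0.2179, 0.1125]
orientation: [-0.001, 0.898, 0.439, -0.001]
wrist_force: [-0.5, -0.1, -0.4]
gripper_width: 0.436
grip_force: 59.5
```

```bash
python3 - <<'E'
from h import *
nav(.453,-.217,.91+1.571)
im=img('scene','k.png')
for t in ['vertebra_spool','tray_round']: print(t,[(w('scene',d['position']).round(4),d['confidence']) for d in bot.mark_of('scene',t)])
im2=img('top','k2.png')
for t in ['tray_round']: print(t,[(w('top',d['position']).round(4),d['confidence']) for d in bot.mark_of('top',t)])
u,v=map(int,px('scene',[.453,-.217,.05])); a=im[v-35:v+35,u-45:u+45,::-1]
cv2.imwrite('pics/k_c.png',cv2.convertScaleAbs(cv2.resize(a,None,fx=8,fy=8,interpolation=2),alpha=1.5))
E
```

```text
t 27.0 pos [ 0.4518 -0.2179  0.1125] z [-0.003  0.001 -1.   ] shift mm x 1.5 y 0.4 twist -0.001 F [-0.5 -0.1 -0.4] w 0.436 g 59.5 j6 0.19
vertebra_spool [(array([ 0.4533, -0.2191,  0.053 ]), 0.82)]
tray_round [(array([ 0.4555, -0.2194, -0.002 ]), 0.61)]
tray_round [(array([ 0.4518, -0.2197, -0.0031]), 0.8)]
```

View pics/k_c.png

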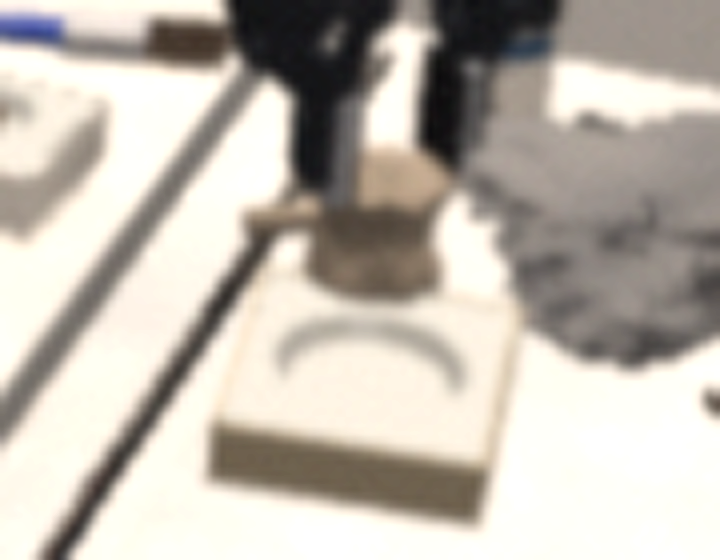

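The spool is centred above the well at (370,360), with the plaster lump clear to the right. Lowering.

>>> move_arm(series="0 0 12 0; 0 0 12 0; 0 0 8 0; 0 0 4 0; 0 0 2 0")

```text
t: 27.65
tool_pos: [0.453, -0.2177, 0.0748]
orientation: [-0.0, 0.898, 0.439, -0.0]
wrist_force: [-0.1, 0.0, -0.4]
gripper_width: 0.434
grip_force: 59.5
```

>>> move_arm(series="0 0 1 0; 0 0 0 0; 0 0 0 0; 0 0 0 0")

```text
t: 27.98
tool_pos: [0.4537, -0.2178, 0.0747]
orientation: [0.0, 0.898, 0.439, 0.0]
wrist_force: [-0.1, -0.3, 0.1]
gripper_width: 0.435
grip_force: 59.5
```

>>> move_arm(series="0 0 1 0; 0 0 0 0; 0 0 0 0; 0 0 0 0")

```text
t: 28.32
tool_pos: [0.4534, -0.2177, 0.0733]
orientation: [-0.0, 0.898, 0.439, 0.0]
wrist_force: [-0.1, -0.8, 0.2]
gripper_width: 0.433
grip_force: 59.5
```

>>> move_arm(series="0 0 1 0; 0 0 0 0; 0 0 0 0; 0 0 0 0; 0 0 0 0")

```text
t: 28.73
tool_pos: [0.4535, -0.2178, 0.0723]
orientation: [0.0, 0.898, 0.439, 0.0]
wrist_force: [0.3, 0.6, 0.6]
gripper_width: 0.436
grip_force: 59.8
```

>>> move_arm(series="0 0 0 0; 0 0 0 0; 0 0 0 0; 0 0 0 0; 0 0 0 0", grip=60)

```text
t: 29.15
tool_pos: [0.4534, -0.2177, 0.0723]
orientation: [-0.0, 0.898, 0.439, 0.0]
wrist_force: [-0.3, -0.4, 0.7]
gripper_width: 0.704
grip_force: 0.0
```

>>> move_arm(series="0 0 -5 0; 0 0 -15 0; 0 0 -30 0; 0 0 -40 0; 0 0 -40 0")

```text
t: 29.57
tool_pos: [0.4527, -0.2174, 0.2035]
orientation: [-0.001, 0.898, 0.439, -0.001]
wrist_force: [1.2, -0.3, -0.2]
gripper_width: 0.698
grip_force: 0.0
```

>>> move_arm(series="-20 0 0 0; -40 0 0 0; -40 0 0 0; -20 0 0 0; 0 0 0 0")

```text
t: 29.98
tool_pos: [0.3776, -0.3149, 0.2028]
orientation: [0.001, 0.899, 0.438, -0.0]
wrist_force: [1.0, 0.5, 0.7]
gripper_width: 0.701
grip_force: 0.0
```

```bash
python3 - <<'E'
from h import *
for c in ['scene','top']:
    im=img(c,'l%s.png'%c)
    for t in ['vertebra_spool','rock_large','rock_medium','rock_small']: print(c,t,[(w(c,d['position']).round(4),round(d['confidence'],2)) for d in bot.mark_of(c,t)[:3]])
top=cv2.imread('pics/ltop.png'); sc=cv2.imread('pics/lscene.png')
cv2.imwrite('pics/l.png',cv2.convertScaleAbs(np.vstack([cv2.resize(top[160:260,220:480],(780,300),interpolation=2),cv2.resize(sc[210:310,220:480],(780,300),interpolation=2)]),alpha=1.5))
E
```

```text
scene vertebra_spool [(array([ 0.455 , -0.2185,  0.0123]), 0.72)]
scene rock_large [(array([0.4846, 0.2306, 0.0099]), 0.41)]
scene rock_medium [(array([0.4314, 0.0668, 0.0128]), 0.5)]
scene rock_small [(array([ 0.546 , -0.0522,  0.0201]), 0.36)]
top vertebra_spool [(array([ 0.4444, -0.2223,  0.0182]), 0.74)]
top rock_large [(array([0.4784, 0.2348, 0.0097]), 0.53)]
top rock_medium [(array([0.4286, 0.0612, 0.0103]), 0.54)]
top rock_small [(array([ 0.5479, -0.0528,  0.0185]), 0.44)]
```

View pics/l.png

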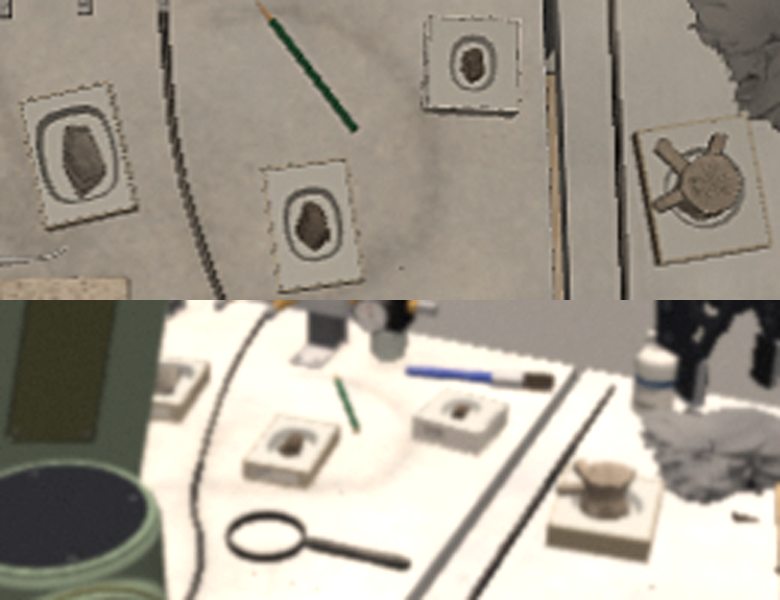

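All four finds lie inside their cut-outs. In the top half they show at (84,160), (313,224), (472,65) and (711,181), and the arm is clear of everything.

```bash
python3 -c "
from cell import bot
print(bot.job_done())"
```

```text
the job is handed in; nothing more can be done
None
```

I set all three rocks and the vertebra in their own trays without a drop, about 30 s in on the robot's clock, and handed the job in; the last pictures show all four within tolerance, but no verdict came back.

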